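Two glass stoppers in the light viewer

TASK

Check the two glass stoppers for cracks: put both, one after the other, into the open glass cell while it stands on the counter, then pick the cell up by its frosted sides, without ever touching its clear windows, and keep it upright all the time. Hold it, stoppers inside, in the middle of the light path between the lamp and the viewing tube with its clear windows square to the beam, touching nothing of the viewer, and finish while still holding it there. Leave the other things on the counter where they are.

Things in the scene. Friction and masses are not known exactly. Their poses are not given: they have to be found in the camera images.
- cell_center (a point): Centre (half-way up) of the loose, open-topped glass cell, 0.17 kg. Outside 64 (x) x 50 (y) x 46 mm high (z up); walls and floor 4 mm, inside 56 x 42 mm, 42 deep. Its +x and -x walls are the clear windows (never touch, rims included); its +y and -y walls are the whitish frosted sides, 64 mm long, 50 mm apart outside: grip there. A half turn about z makes no difference.
- disc_center (a point): Centre (half-way up) of the taller stopper, whitish ground glass, 32 g, 64 mm high, z up, standing upside down on its round head (disc 22 mm across, 10 mm thick, at the bottom). Above it the plug, an upright round pin, 16 mm across just above the head, 14 mm at the top: grip there. In the cell it stands the same way and sticks out 22 mm.
- square_center (a point): Centre (half-way up) of the shorter stopper, whitish ground glass, 30 g, 54 mm high, z up, standing upside down on its square head (20 x 20 mm, 12 mm thick, at the bottom). Above it the plug, an upright round pin, 18 mm across just above the head, 16 mm at the top: grip there. In the cell it stands the same way and sticks out 12 mm. The stoppers may swap places.
- beam_mid (a point): Middle of the fixed light viewer's light path, 125 mm above the counter: the cell's centre belongs here. x along the beam, level, towards the lamp; z up. Faces of the lamp house (grey box, 60 wide, 54 high) and viewing tube (52 across) are 65 mm away on +x and -x; both end 125 mm out, tops 27 mm above the beam. Base plate 250 x 90 x 16 mm below. Open above and to +y and -y.

How it is judged:
On the way:
1. both stoppers are in the cell and let go, the cell still standing on the counter (x of disc_center in the frame of cell_center between -0.03 and 0.03 m and y of disc_center in the frame of cell_center between -0.023 and 0.023 m and z of disc_center in the frame of cell_center between -0.023 and 0.022 m and x of square_center in the frame of cell_center between -0.03 and 0.03 m and y of square_center in the frame of cell_center between -0.023 and 0.023 m and z of square_center in the frame of cell_center between -0.023 and 0.022 m and height (world z) of cell_center below 0.028 m and angle between cell_center's own z axis and vertical below 0.1 rad and contact force between the fingers and disc_stopper below 0.1 N and contact force between the fingers and square_stopper below 0.1 N), for 0.2 s.
At the end, for the whole second after the job is handed in: The gripper holds the cell still in mid light path (15 mm along the beam, 10 mm sideways and in height), windows square to the beam and cell upright within 0.15 rad, both stoppers inside; neither cell nor robot touches the viewer nor the robot the windows (x of disc_center in the frame of cell_center between -0.03 and 0.03 m and y of disc_center in the frame of cell_center between -0.023 and 0.023 m and z of disc_center in the frame of cell_center between -0.023 and 0.022 m and x of square_center in the frame of cell_center between -0.03 and 0.03 m and y of square_center in the frame of cell_center between -0.023 and 0.023 m and z of square_center in the frame of cell_center between -0.023 and 0.022 m and x of cell_center in the frame of beam_mid between -0.015 and 0.015 m and y of cell_center in the frame of beam_mid between -0.01 and 0.01 m and z of cell_center in the frame of beam_mid between -0.01 and 0.01 m and angle between the x axis of cell_center and the x axis of beam_mid, either way round below 0.15 rad and angle between cell_center's own z axis and vertical below 0.15 rad and contact force between the fingers and cell above 2 N and contact force between the fingers and windows below 0.3 N and contact force between each of cell, the arm, the fingers and viewer below 0.2 N and linear speed of cell below 0.03 m/s); the arm keeps its last pose, push and grip.
It fails at once if the robot touches a clear window of the cell (contact force between any of the fingers, the arm and windows above 0.3 N).
It fails at once if the cell is tipped by more than 0.4 rad (angle between cell_center's own z axis and vertical above 0.4 rad).
It fails at once if one of the other things on the counter is moved by more than 25 mm (distance of any of weight, cork, tall_bottle, mid_bottle, jar, mortar, spoon from where it was at the start of the episode above 0.025 m).
It also fails if it takes over 64 s, if anything falls off the work surface, if the arm or the gripper's body presses on something with over 40 N, if the wrist force passes 120 N, or if a joint passes its speed limit or range.

ROBOT

A 7-joint arm with a two-finger parallel gripper is mounted at the origin on the work surface. World frame = base frame: x ahead of the robot, y to its left, z up, the work surface at z = 0. Lengths are in m, angles in rad, forces in N, time in s.
With the tool pointing down it reaches from about 0.425 to 0.875 m from the base axis. Payload 8.4 kg.
Tool frame: the origin (TCP) lies midway between the tips of the shut fingers; the grasp point (between the pads) lies 19 mm behind it; z points along the fingers, y is the direction in which the jaws open and shut (so a half turn about z gives the same grasp; the last joint's range is limited). The gripper opens to 85 mm and grips with 20 to 120 N. Pads are 22 mm wide; open, the fingers measure 114 mm over their backs; the gripper's body (76 mm by 85 mm) begins 54 mm behind the grasp point. The pads swing forward as they close: fully open they stand 13 mm farther back than shut.
Start: joints at [1.098, 0.333, 0.04, 1.465, -0.013, 1.343, -0.059], TCP at [0.237, -0.605, 0.231] pointing down, gripper open.
Joint ranges: [-2.58, 2.58], [-0.38, 2.09], [-1.3, 1.39], [0.25, 2.4], [-1.5, 4.64], [0.08, 2.09], [-2.65, 2.65]. Speed limits (rad/s): [2.22, 2.22, 2.79, 2.79, 3.14, 3.14, 3.14].

INTERFACE

Orientations are given as a 3x3 rotation matrix whose columns are the frame's x, y, z axes.
In Python, from rig import manip gives the robot as it stands.
- The arm moves only by the tool carry_out, never from a script. Its argument "plan" is a list of rows, each a list of 4 numbers: the shift along the world's x, y, z in mm, then the turn about the world's z in degrees. A call has 1 to 5 rows; each row shifts and turns the commanded pose from where the row before left it; what a row does not reach is not made up. A row lasts 1/10 s, in which the tool goes at most 50 mm and 8.59 degrees, less where a joint would pass 70% of its speed; a pose out of reach is approached as far as the arm can. A call with a gripper value outside its range is refused whole. "claw" is the closure, from -1 (fully open) to 1 (shut), so that 0 is half open, set as the call begins (left out, the last holds). The fingers move at their own pace and stop on an object; the grip force is fixed at half the most. Time passes only in rows, so rows that do not move let the fingers close. It gives the time, the measured TCP pose, the force and the opening at its end, in the units of the state.
- manip.get_state(): the state, without advancing time (a new reading comes with each control period).
- manip.camera(name): name is "scene" or "top"; returns (picture, depth): 400x640x3 uint8, red, green, blue; 400x640 float32, m along the optical axis (not along the pixel's ray), 0 where there is no reading.
- manip.get_calibration(name): a dict with "fovy" (degrees; the focal length in pixels is half the picture's height over the tangent of half this angle, whatever the lens; pixels are square), "cx", "cy" (the principal point, pixels), "origin" and "attitude" of the camera in the world. Camera axes: x right, y up, looking along -z (the intrinsics and any distortion apply to the point x, -y, -z); pixel columns grow to the right and rows downward; lengths in m; the calibration is good to about 2 mm. A picture is of the moment at which its call begins. get_calibration takes no time and is no camera call.
- manip.job_done(): hands the job in, once; it reports no verdict.
The state is a dict: "clock": time; "joint_positions": joint angles; "joint_velocities": joint speeds; "tau": joint torques, N m; "eef_pos": TCP position; "eef_rot": TCP orientation; "force": force on the tool from outside, world axes, zero at the start; "moment": the same for the moment, N m; "gripper_width": finger opening in m.
Only numpy, scipy, OpenCV 4.12 (cv2) and the standard library are available. Lean on these libraries where they do the work, as an engineer would, in place of code of your own. Each camera call takes 0.05 s, during which the arm holds its last target.

## Working session

There is one attempt and no reset: what is moved stays moved. The work goes in short steps, Python scripts to look and compute and a tool call to move; the robot and the scene stay as the last step left them, time stands still between calls to the robot, and variables do not carry over. Pictures are saved under pics/ and viewed, and the job is handed in when it is done.

Besides the shell and the picture viewer there is one more tool, called after "Request:" by a JSON object that holds its "fn" and its "kwargs". carry_out: Moves the arm, as the interface text tells. Its arguments: {"type":"object","properties":{"plan":{"type":"array","items":{"type":"array","items":{"type":"number"}}},"claw":{"type":"number"}},"required":["plan"]}

```bash
ls; mkdir -p pics; python3 - <<'E'
from rig import manip
import cv2,numpy as np
s=manip.get_state()
for k in s: print(k,np.round(s[k],4).tolist())
for n in("scene","top"):
    p,d=manip.camera(n); cv2.imwrite(f"pics/{n}0.png",p[:,:,::-1]); np.save(f"{n}0_d.npy",d); np.save(f"{n}0_p.npy",p)
    c=manip.get_calibration(n); print(n,c, d.min(),d.max())
E
```

```text
pics
clock 0.0
joint_positions [1.0978, 0.3339, 0.0399, 1.4663, -0.0134, 1.3433, -0.0585]
joint_velocities [0.0012, -0.0022, -0.0009, -0.0006, -0.0008, 0.0012, -0.0009]
tau [0.0012, -65.8566, 1.3664, -40.5576, 0.0168, 0.0126, -0.0]
eef_pos [0.2372, -0.6047, 0.2304]
eef_rot [[0.931, 0.3651, -0.0007], [0.3651, -0.931, 0.0015], [-0.0001, -0.0017, -1.0]]
force [0.2912, -0.5755, -0.3771]
moment [-0.0065, -0.0069, 0.0298]
gripper_width 0.0855
scene {'fovy': 42.59321491202717, 'cx': 318.8916918099476, 'cy': 198.68836321649192, 'origin': array([ 1.09136637, -0.04140317,  0.83999829]), 'attitude': array([[ 0.13672236, -0.79583664,  0.58987375],
       [ 0.99060093,  0.10737615, -0.0847358 ],
       [ 0.00409749,  0.59591476,  0.80303724]])} 0.0 2.8165534
top {'fovy': 44.034008121249315, 'cx': 314.7993719848415, 'cy': 207.81698660183224, 'origin': array([0.33684784, 0.0104365 , 1.04463895]), 'attitude': array([[ 1.71069472e-03,  9.80066127e-01, -1.98664191e-01],
       [-9.99945757e-01, -3.64590957e-04, -1.04091491e-02],
       [-1.02740856e-02,  1.98671222e-01,  9.80012341e-01]])} 0.0 2.0277014
```

View pics/scene0.png

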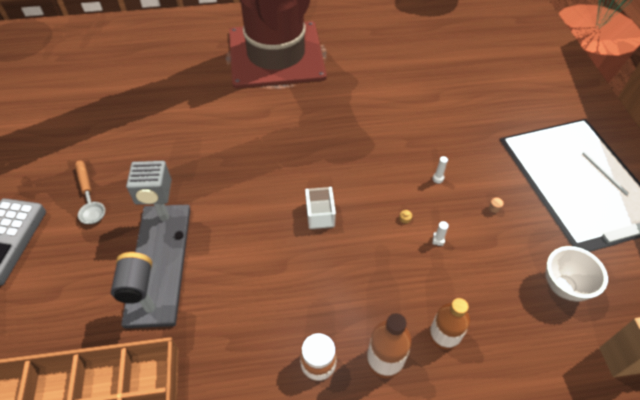

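View pics/top0.png

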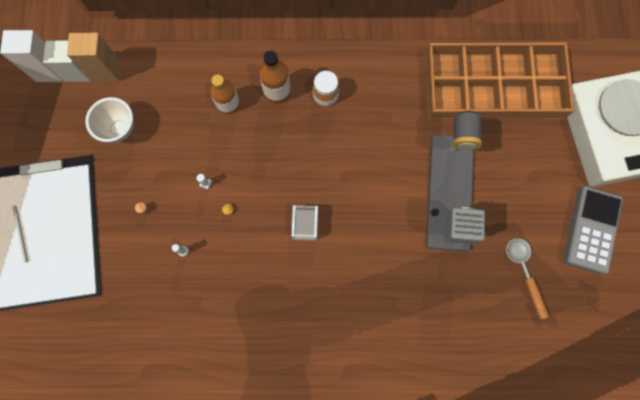

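```bash
cat > h.py <<'E'
import numpy as np,cv2
from rig import manip
class Cam:
    def __init__(s,n,load=None):
        c=manip.get_calibration(n); s.f=200/np.tan(np.radians(c['fovy'])/2); s.cx,s.cy=c['cx'],c['cy']; s.o=c['origin']; s.R=c['attitude']
    def ray(s,u,v):
        d=np.stack([(np.asarray(u,float)-s.cx)/s.f,-(np.asarray(v,float)-s.cy)/s.f,-np.ones_like(np.asarray(u,float))],-1); return d@s.R.T
    def plane(s,u,v,z):
        d=s.ray(u,v); return s.o+d*((z-s.o[2])/d[...,2])[...,None]
    def depth(s,u,v,dd): return s.o+s.ray(u,v)*np.asarray(dd)[...,None]
    def proj(s,P):
        q=(np.asarray(P)-s.o)@s.R; return np.stack([s.cx+s.f*q[...,0]/-q[...,2],s.cy-s.f*q[...,1]/-q[...,2]],-1)
def grab(n,tag):
    p,d=manip.camera(n); np.save(f"{n}{tag}_p.npy",p); np.save(f"{n}{tag}_d.npy",d); return p,d
def crop(p,u0,u1,v0,v1,k,out):
    cv2.imwrite(out,cv2.resize(p[v0:v1,u0:u1,::-1],None,fx=k,fy=k,interpolation=cv2.INTER_CUBIC))
E
python3 - <<'E'
from h import *
T=Cam("top");S=Cam("scene")
for n,C,pts in(("top",T,[(305,222),(204,183),(181,251),(228,209),(141,208),(450,190),(468,223),(467,130),(300,300),(520,250),(400,200)]),("scene",S,[(321,222),(440,240),(438,178),(406,215),(180,215),(250,200)])):
    d=np.load(f"{n}0_d.npy")
    for u,v in pts: print(n,u,v,np.round(C.depth(u,v,d[v,u]),3),np.round(C.plane(u,v,0),3))
p=np.load("top0_p.npy"); crop(p,160,350,150,270,4,"pics/tc.png")
crop(p,410,500,100,260,3.5,"pics/tv.png")
p=np.load("scene0_p.npy"); crop(p,290,470,140,260,4,"pics/sc.png"); crop(p,100,200,140,340,3,"pics/sv.png")
E
```

```text
top 305 222 [0.517 0.042 0.005] [0.518 0.042 0.   ]
top 204 183 [0.595 0.255 0.033] [0.604 0.263 0.   ]
top 181 251 [0.451 0.296 0.034] [0.455 0.306 0.   ]
top 228 209 [0.542 0.205 0.018] [0.546 0.209 0.   ]
top 141 208 [0.543 0.388 0.025] [0.548 0.397 0.   ]
top 450 190 [ 0.585 -0.267  0.014] [ 0.588 -0.271  0.   ]
top 468 223 [ 0.489 -0.26   0.152] [ 0.515 -0.306  0.   ]
top 467 130 [ 0.669 -0.269  0.151] [ 0.725 -0.316  0.   ]
top 300 300 [ 0.353  0.052 -0.001] [0.353 0.052 0.   ]
top 520 250 [ 0.457 -0.41   0.003] [ 0.458 -0.412  0.   ]
top 400 200 [ 0.566 -0.162 -0.   ] [ 0.566 -0.162  0.   ]
scene 321 222 [0.544 0.042 0.019] [0.532 0.044 0.   ]
scene 440 240 [0.613 0.259 0.015] [0.604 0.265 0.   ]
scene 438 178 [0.463 0.298 0.011] [0.454 0.303 0.   ]
scene 406 215 [0.55  0.208 0.019] [0.538 0.214 0.   ]
scene 180 215 [ 0.49  -0.228  0.018] [ 0.477 -0.232  0.   ]
scene 250 200 [ 0.46  -0.092  0.002] [ 0.459 -0.092  0.   ]
```

View pics/tc.png

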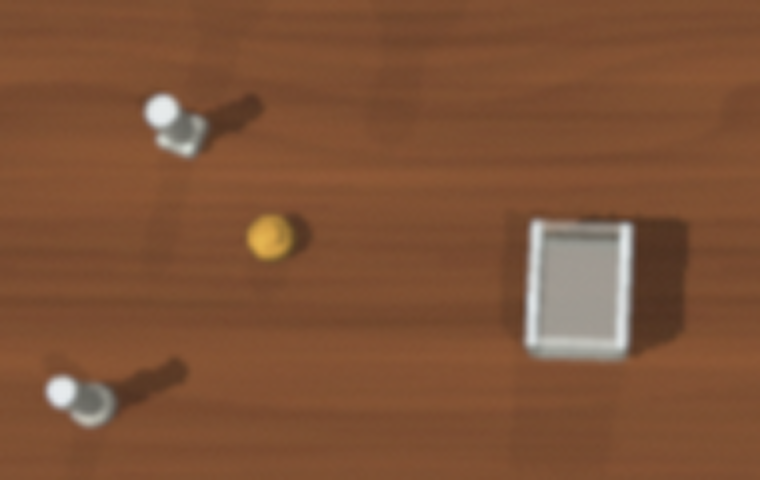

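View pics/sc.png

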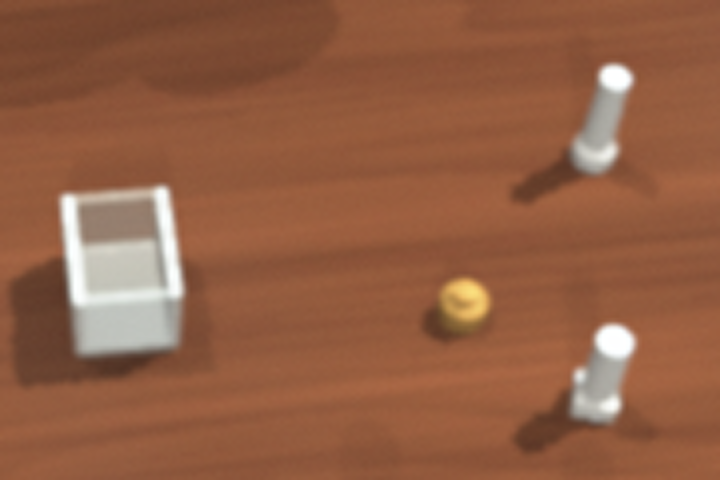

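View pics/tv.png

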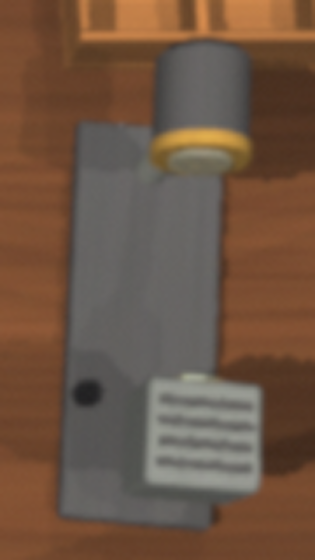

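View pics/sv.png

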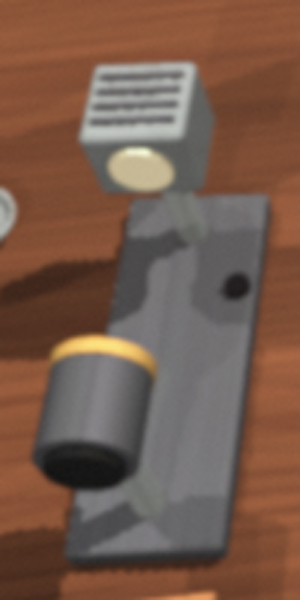

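```bash
python3 - <<'E'
from h import *
C={n:Cam(n) for n in("top","scene")}
P={n:np.load(n+"0_p.npy") for n in C}; D={n:np.load(n+"0_d.npy") for n in C}
def comp(n,box,th):
    u0,u1,v0,v1=box; g=P[n][v0:v1,u0:u1].astype(int).min(2)
    g=cv2.resize(g.astype(np.float32),None,fx=4,fy=4,interpolation=cv2.INTER_CUBIC)
    m=(g>th).astype(np.uint8); k,l,st,ce=cv2.connectedComponentsWithStats(m)
    i=1+np.argmax(st[1:,4]); return u0+(ce[i][0]+.5)/4-.5, v0+(ce[i][1]+.5)/4-.5, st[i,2:5]/4
for name,z,bt,bs in(("square",.054,(192,212,170,195),(430,452,215,235)),("tall",.064,(168,192,240,262),(434,452,150,170))):
    for th in (190,205,215):
      for n,b in(("top",bt),("scene",bs)):
        u,v,w=comp(n,b,th); print(name,n,th,np.round([u,v],2),w,np.round(C[n].plane(u,v,z),4))
# cell by mask of bright rims
for n,b in(("top",(285,325,198,245)),("scene",(300,342,180,235))):
  u0,u1,v0,v1=b; g=cv2.resize(P[n][v0:v1,u0:u1].min(2).astype(np.float32),None,fx=4,fy=4,interpolation=cv2.INTER_CUBIC)
  for th in(150,180,205):
    k,l,st,ce=cv2.connectedComponentsWithStats((g>th).astype(np.uint8))
    for i in range(1,k):
        if st[i,4]<200: continue
        v,u=np.nonzero(l==i); X=C[n].plane(u0+(u+.5)/4-.5,v0+(v+.5)/4-.5,.046)[:,:2]
        (c,s,a)=cv2.minAreaRect((X*1000).astype(np.float32)); print(n,th,np.round(c,1),np.round(s,1),round(a,1))
# depth based: height-z point cloud in cell region
for n,b in(("top",(285,325,198,245)),("scene",(300,342,180,235)),("top",(400,510,100,270)),("scene",(90,200,140,340))):
  u,v=np.meshgrid(np.arange(*b[:2]),np.arange(*b[2:])); d=D[n][b[2]:b[3],b[0]:b[1]]; X=C[n].depth(u,v,d)[d>0]
  for lo,hi in((.042,.050),(.002,.009),(.012,.02),(.148,.156)):
    Y=X[(X[:,2]>lo)&(X[:,2]<hi)]
    if len(Y)>30:
        c,s,a=cv2.minAreaRect((Y[:,:2]*1000).astype(np.float32)); print(n,lo,len(Y),np.round(c,1),np.round(s,1),round(a,1),np.round(Y.mean(0)*1000,1))
E
```

```text
square top 190 [199.98 177.36] [  7.     7.25 149.5 ] [0.6022 0.2593 0.054 ]
square scene 190 [443.28 225.14] [  9.5    8.5  245.25] [0.6046 0.26   0.054 ]
square top 205 [199.94 177.32] [  6.5   6.5 127.5] [0.6023 0.2594 0.054 ]
square scene 205 [443.29 225.07] [  9.     8.25 225.  ] [0.6045 0.2601 0.054 ]
square top 215 [199.98 177.32] [  6.     6.   108.75] [0.6023 0.2593 0.054 ]
square scene 215 [443.28 225.05] [  8.5    7.75 208.5 ] [0.6044 0.2601 0.054 ]
tall top 190 [174.9  247.47] [  6.25   6.25 123.5 ] [0.455  0.3001 0.064 ]
tall scene 190 [443.44 159.24] [  7.5    6.75 156.25] [0.4573 0.3008 0.064 ]
tall top 205 [174.86 247.46] [  5.75   5.75 103.  ] [0.455  0.3001 0.064 ]
tall scene 205 [443.46 159.18] [  7.5    6.   138.25] [0.4572 0.3009 0.064 ]
tall top 215 [174.79 247.45] [ 5.25  5.25 85.75] [0.455  0.3003 0.064 ]
tall scene 215 [443.48 159.12] [  7.     5.75 128.25] [0.457 0.301 0.064]
top 150 [510.8  42.8] [52.2 67.4] 88.6
top 180 [513.   65.2] [ 5.8 63. ] 89.6
top 180 [503.2  25.6] [35.4 73.8] 56.0
top 205 [511.4  20.2] [ 3.5 60.9] 87.2
top 205 [501.4  66.1] [36.8  
[... 415 characters left out ...]
.9  48.5] [ 83.1 135. ] 81.9 [503.   45.8   4.1]
scene 0.012 120 [514.7  41.5] [48.4 64.2] 88.4 [518.7  42.8  16.1]
top 0.042 235 [ 751.7 -311.2] [116.8 146.9] 26.2 [ 754.3 -309.4   46.4]
top 0.002 2309 [ 605.5 -284.6] [243.6 384.1] 88.2 [ 630.6 -287.6    3.8]
top 0.012 3607 [ 619. -309.] [177.8 348. ] 87.1 [ 592.8 -263.7   16. ]
top 0.148 1306 [ 582.6 -268.3] [ 59.9 246.3] 84.2 [ 538.9 -262.8  151.7]
scene 0.042 70 [ 622.4 -263.8] [269.1  47.7] 4.5 [ 627.8 -261.    46.3]
scene 0.002 1590 [ 493.  -311.9] [486.4 235.9] 0.2 [ 498.8 -310.3    3.3]
scene 0.012 4665 [ 570.7 -320.9] [199.6 268.5] 84.8 [ 590.3 -264.    15.9]
scene 0.148 1435 [ 584.1 -266.6] [ 59.3 247.9] 85.4 [ 564.4 -265.   151.6]
```

```bash
python3 - <<'E'
from h import *
C={n:Cam(n) for n in("top","scene")}
D={n:np.load(n+"0_d.npy") for n in C}
for n,b in(("top",(400,510,90,270)),("scene",(90,200,140,340))):
  u,v=np.meshgrid(np.arange(*b[:2]),np.arange(*b[2:])); d=D[n][b[2]:b[3],b[0]:b[1]]; X=C[n].depth(u,v,d); 
  for lo,hi,nm in((.013,.019,"plate"),(.150,.1545,"tops")):
    m=((X[...,2]>lo)&(X[...,2]<hi)&(d>0)).astype(np.uint8)
    k,l,st,ce=cv2.connectedComponentsWithStats(m,connectivity=4)
    for i in range(1,k):
      if st[i,4]<60: continue
      Y=X[l==i][:,:2]*1000; c,s,a=cv2.minAreaRect(Y.astype(np.float32)); print(n,nm,st[i,4],np.round(c,1),np.round(s,1),round(a,1))
      if nm=="plate" and st[i,4]>1000:
        # +y edge line: max y per x bin; fit
        q=[(x,Y[(abs(Y[:,0]-x)<4)][:,1].max()) for x in range(490,690,8)]; q=np.array(q); vx=cv2.fitLine(q.astype(np.float32),cv2.DIST_HUBER,0,.01,.01).ravel(); print("edge",np.round(np.degrees(np.arctan2(vx[1],vx[0])),2),vx[2:], Y[:,0].min(),Y[:,0].max())
  # top ridge of the tube: x>620
  Z=X[(d>0)]*1000; t=Z[(Z[:,2]>110)&(Z[:,0]>625)]; print("tube pts",len(t),t.min(0),t.max(0))
  r=[]
  for x in range(642,710,6):
    q=t[abs(t[:,0]-x)<4]
    if len(q)>6:
      # circle fit in yz: known radius 26
      A=np.c_[2*q[:,1],2*q[:,2],np.ones(len(q))]; s=np.linalg.lstsq(A,(q[:,1:]**2).sum(1),rcond=None)[0]; r.append((x,s[0],s[1],np.sqrt(s[2]+s[0]**2+s[1]**2)))
  print(np.round(r,1).tolist())
E
```

```text
top plate 3154 [ 582.7 -267.3] [ 90.6 249.2] 84.8
edge -5.22 [ 597.2     -224.05629] 455.6176469210121 710.2485482139692
top tops 60 [ 690.3 -278.4] [29.1 14.3] 3.8
top tops 720 [ 488.9 -258.4] [58.5 57.3] 84.9
tube pts 1010 [ 642.91753375 -302.75244952  110.68018175] [ 712.88712316 -246.69230764  155.24967567]
[[642.0, -278.5, 127.9, 14.4], [648.0, -273.4, 130.9, 18.8], [654.0, -273.4, 127.3, 24.7], [660.0, -274.4, 125.8, 25.2], [666.0, -274.7, 126.1, 25.1], [672.0, -275.4, 126.3, 24.9], [678.0, -275.8, 126.9, 24.6], [684.0, -276.2, 126.9, 24.5], [690.0, -276.8, 127.3, 24.3], [696.0, -277.6, 126.6, 24.8], [702.0, -278.0, 126.4, 24.9], [708.0, -274.0, 132.1, 17.2]]
scene plate 4409 [ 584.6 -267.5] [ 90.7 250.7] 84.8
edge -5.13 [ 586.      -223.15863] 456.4154803564523 711.4744119991851
scene tops 678 [ 491.1 -259. ] [59.3 58.5] 85.5
scene tops 256 [ 677.9 -274.1] [60.1 23.2] 1.8
tube pts 1658 [ 646.83536752 -306.07908644  110.0841853 ] [ 714.46130274 -246.84790635  155.24194935]
[[648.0, -274.5, 125.5, 26.4], [654.0, -274.0, 126.2, 25.8], [660.0, -274.4, 125.5, 25.6], [666.0, -275.5, 126.0, 25.1], [672.0, -275.7, 126.3, 25.0], [678.0, -276.5, 126.1, 25.3], [684.0, -277.1, 125.7, 25.4], [690.0, -277.4, 125.9, 25.1], [696.0, -277.9, 125.8, 25.2], [702.0, -277.6, 126.1, 24.4], [708.0, -276.5, 129.4, 18.2]]
```

Request:
{"fn": "carry_out", "kwargs": {"plan": [[20,45,0,-2],[20,45,0,-2],[20,45,0,-2],[20,45,0,-2],[20,45,0,-2]], "claw": -1}}

```text
clock: 0.6
eef_pos: [0.3377, -0.378, 0.231]
eef_rot: [[0.98, 0.197, -0.0], [0.197, -0.98, 0.0], [-0.0, -0.0, -1.0]]
force: [1.6, -0.4, 0.3]
gripper_width: 0.0855
```

Request:
{"fn": "carry_out", "kwargs": {"plan": [[20,45,0,-3],[20,45,0,-2],[20,45,0,-3],[20,45,0,-2],[20,45,0,-3]]}}

```text
clock: 1.1
eef_pos: [0.4375, -0.1531, 0.2313]
eef_rot: [[1.0, -0.029, -0.0], [-0.029, -1.0, -0.0], [0.0, 0.0, -1.0]]
force: [0.7, -0.5, -0.4]
gripper_width: 0.0854
```

Request:
{"fn": "carry_out", "kwargs": {"plan": [[16.5,41.5,-20,0],[16.5,41.5,-20,0],[16.5,41.5,-20,0],[16.5,41.5,-20,0],[16.5,41.5,-20,0]]}}

```text
clock: 1.6
eef_pos: [0.5201, 0.054, 0.1305]
eef_rot: [[1.0, -0.028, 0.0], [-0.028, -1.0, 0.0], [0.0, -0.0, -1.0]]
force: [0.5, -0.5, 1.1]
gripper_width: 0.0856
```

Request:
{"fn": "carry_out", "kwargs": {"plan": [[16.5,41.5,0,0],[16.5,41.5,0,0],[16.5,41.5,0,0],[16.5,41.5,0,0],[16.5,41,0,0]]}}

```text
clock: 2.1
eef_pos: [0.6027, 0.2609, 0.1307]
eef_rot: [[1.0, -0.028, -0.001], [-0.028, -1.0, -0.0], [-0.001, 0.0, -1.0]]
force: [0.4, -0.2, -0.2]
gripper_width: 0.0853
```

Request:
{"fn": "carry_out", "kwargs": {"plan": [[0.5,-1,-30,0],[0,0,-30,0],[0,0,-20,0],[0,0,-10,0],[0,0,0,0]]}}

```text
clock: 2.6
eef_pos: [0.6019, 0.2579, 0.0398]
eef_rot: [[1.0, -0.028, -0.003], [-0.028, -1.0, -0.001], [-0.003, 0.001, -1.0]]
force: [-0.4, -0.7, 0.5]
gripper_width: 0.0854
```

```bash
python3 - <<'E'
from h import *
print(manip.get_state()['eef_pos'])
p,d=grab("scene","1"); crop(p,340,540,120,270,4,"pics/s1.png")
p,d=grab("top","1"); crop(p,130,280,110,230,5,"pics/t1.png")
E
```

```text
[0.60191717 0.25789359 0.03977807]
```

View pics/s1.png

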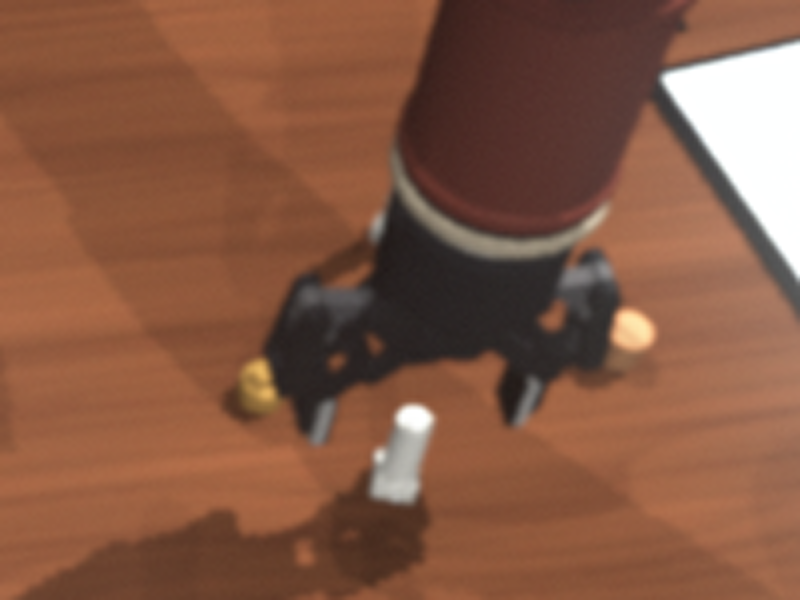

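The scene crop shows the pads at about (419,230) and (469,225), with the stopper's top midway between them at (443,225). It is aligned, so I'm closing.

Request:
{"fn": "carry_out", "kwargs": {"plan": [[0,1,1,0],[0,0,0,0],[0,0,0,0],[0,0,0,0],[0,0,0,0]], "claw": 1}}

```text
clock: 3.2
eef_pos: [0.603, 0.2595, 0.0427]
eef_rot: [[1.0, -0.028, 0.001], [-0.028, -1.0, 0.0], [0.001, -0.0, -1.0]]
force: [0.5, 0.1, 5.7]
gripper_width: 0.0132
```

Request:
{"fn": "carry_out", "kwargs": {"plan": [[0,0,0,0],[0,0,0,0],[0,0,0,0]]}}

```text
clock: 3.5
eef_pos: [0.6031, 0.2596, 0.0427]
eef_rot: [[1.0, -0.028, 0.001], [-0.028, -1.0, 0.0], [0.001, -0.0, -1.0]]
force: [-0.8, -0.0, 5.1]
gripper_width: 0.0128
```

Request:
{"fn": "carry_out", "kwargs": {"plan": [[0,0,10,0],[0,0,25,0],[0,0,30,0],[0,0,15,0],[0,0,0,0]]}}

```text
clock: 4.0
eef_pos: [0.604, 0.2601, 0.1249]
eef_rot: [[1.0, -0.028, 0.004], [-0.028, -1.0, 0.001], [0.004, -0.002, -1.0]]
force: [0.2, 0.1, -0.7]
gripper_width: 0.0132
```

```bash
python3 - <<'E'
from h import *
p,d=grab("scene","2"); crop(p,340,540,100,250,4,"pics/s2.png")
p,d=grab("top","2"); crop(p,130,280,110,230,5,"pics/t2.png")
E
```

```text
(no output)
```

View pics/s2.png

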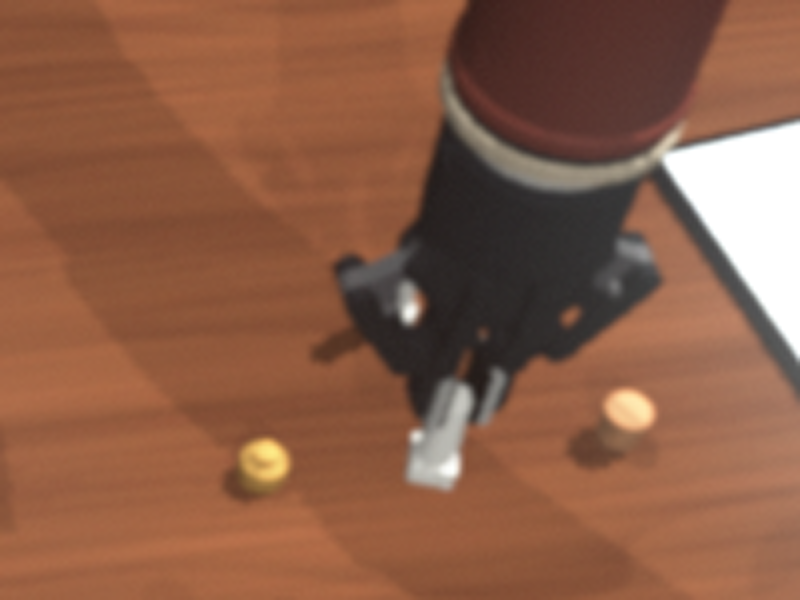

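```bash
python3 - <<'E'
from h import *
S=Cam("scene"); e=manip.get_state()['eef_pos']; print(e)
for n,(u0,v0,k) in(("scene",(340,100,4)),("top",(130,110,5))):
    C=Cam(n); 
    for dz in(-.043,-.031,0,.011): print(n,dz,np.round((C.proj(e+[0,0,dz])-[u0,v0]+.5)*k-.5,1))
E
```

```text
[0.602575   0.25908616 0.12164345]
scene -0.043 [422.2 468.2]
scene -0.031 [427.6 452.9]
scene 0 [442.2 412. ]
scene 0.011 [447.5 396.9]
top -0.043 [338.  322.2]
top -0.031 [330.7 314.3]
top 0 [311.1 292.8]
top 0.011 [303.8 284.9]
```

View pics/t2.png

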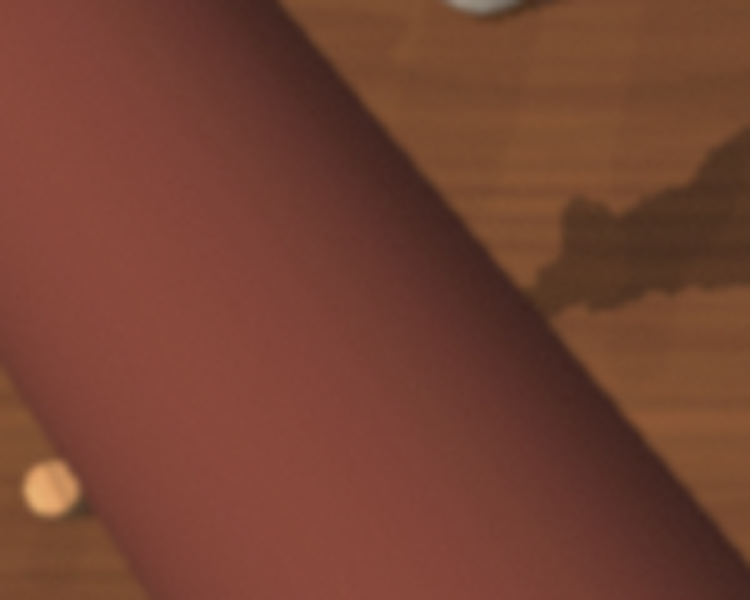

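The scene crop shows the square stopper hanging upright from the pads, its head at about (434,465). The weight and the cork have not moved.

Request:
{"fn": "carry_out", "kwargs": {"plan": [[-15,-43,0,0],[-15,-43,0,0],[-15,-43,0,0],[-15,-43,0,0],[-15.5,-44.5,0,0]]}}

```text
clock: 4.6
eef_pos: [0.5255, 0.0411, 0.1206]
eef_rot: [[1.0, -0.028, -0.003], [-0.028, -1.0, 0.0], [-0.003, -0.0, -1.0]]
force: [0.8, -0.8, -0.4]
gripper_width: 0.0133
```

Request:
{"fn": "carry_out", "kwargs": {"plan": [[0,0,-10,0],[0,0,0,0],[0,0,0,0]]}}

```text
clock: 4.9
eef_pos: [0.5268, 0.0439, 0.1115]
eef_rot: [[1.0, -0.027, -0.002], [-0.026, -1.0, 0.001], [-0.002, -0.001, -1.0]]
force: [0.3, 0.9, -0.6]
gripper_width: 0.0132
```

```bash
python3 - <<'E'
from h import *
print(manip.get_state()['eef_pos'])
p,d=grab("scene","3"); crop(p,240,440,110,260,4,"pics/s3.png")
p,d=grab("top","3"); crop(p,230,380,160,280,5,"pics/t3.png")
E
```

```text
[0.52684428 0.04391846 0.1115242 ]
```

View pics/s3.png

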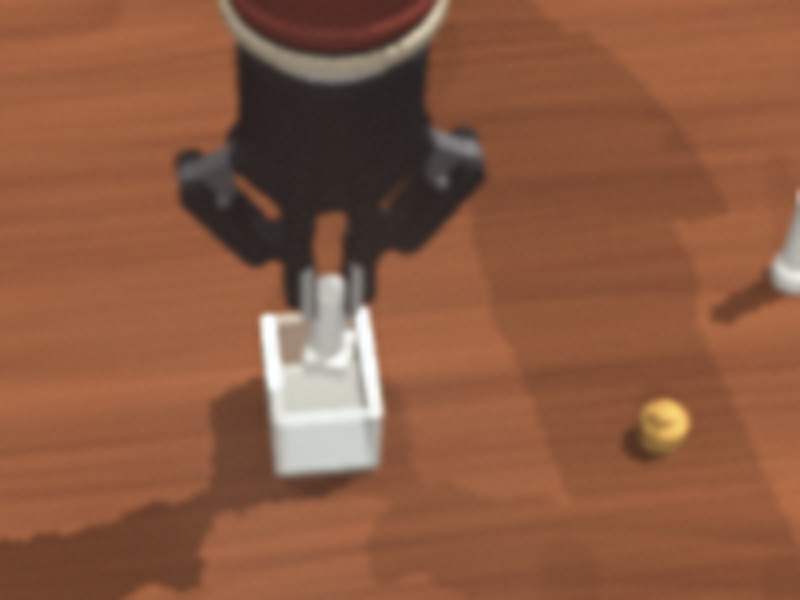

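View pics/t3.png

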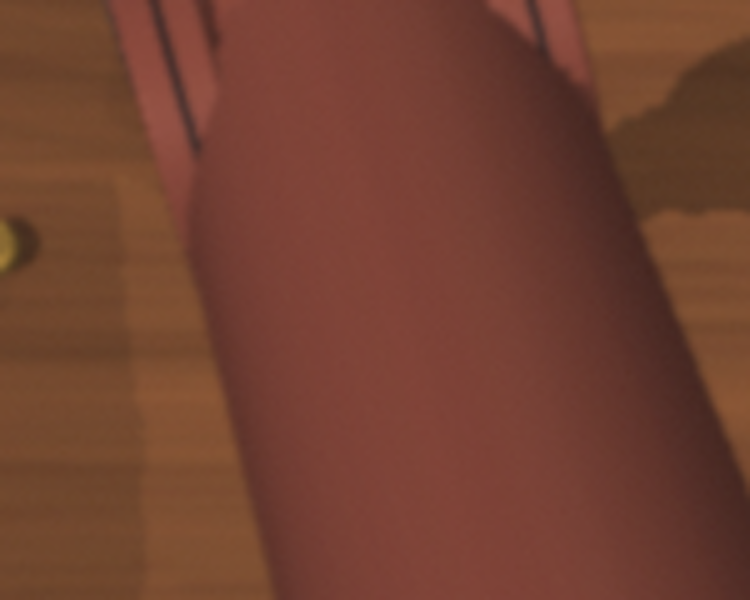

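```bash
python3 - <<'E'
from h import *
S=Cam("scene"); d=np.load("scene3_d.npy")
for cu,cv,z in((330,282,.1228),(327,357,.0808),(327,325,0)):
    u=240+(cu+.5)/4-.5; v=110+(cv+.5)/4-.5
    print(np.round(S.plane(u,v,z),4), np.round(S.depth(u,v,d[int(round(v)),int(round(u))]),4))
# point cloud of stopper
u,v=np.meshgrid(np.arange(310,335),np.arange(175,206)); X=S.depth(u,v,d[175:206,310:335])
p=np.load("scene3_p.npy")[175:206,310:335].astype(int)
m=(p.min(2)>110)&(d[175:206,310:335]>0)&(abs(X[...,0]-.527)<.03)&(X[...,2]>.05)
for lo in np.arange(.055,.13,.006):
    q=X[m&(X[...,2]>lo)&(X[...,2]<=lo+.006)]
    if len(q): print(round(lo,3),len(q),np.round(q.min(0)*1000,1),np.round(q.max(0)*1000,1))
E
```

```text
[0.5244 0.0457 0.1228] [0.5229 0.0459 0.121 ]
[0.5347 0.0432 0.0808] [0.5357 0.043  0.0821]
[0.4552 0.0551 0.    ] [0.5337 0.0431 0.1037]
0.067 15 [525.4  31.6  67.6] [539.7  55.2  72.8]
0.073 26 [526.7  31.6  73.2] [540.2  54.9  78.9]
0.079 39 [522.6  31.5  79.1] [539.6  55.3  84.9]
0.085 18 [528.9  35.8  85.1] [536.8  52.3  89.6]
0.091 19 [529.3  35.7  91.2] [537.9  50.   96.5]
0.097 20 [528.5  35.8  97.3] [537.1  49.8 102.8]
0.103 15 [532.3  37.  103.6] [537.1  49.9 108.9]
0.109 19 [532.   33.  109.3] [537.2  56.3 114.7]
0.115 31 [522.2  31.  115.3] [539.4  56.2 121. ]
0.121 51 [521.2  33.1 121.1] [539.5  56.  126.8]
0.127 14 [526.3  32.5 127.4] [540.3  56.  132.8]
```

Request:
{"fn": "carry_out", "kwargs": {"plan": [[-1.5,-1,-12,0],[0,0,-15,0],[0,0,-15,0],[0,0,-12,0],[0,0,-5,0]]}}

```text
clock: 5.5
eef_pos: [0.5247, 0.0419, 0.0512]
eef_rot: [[1.0, -0.027, -0.003], [-0.027, -1.0, 0.0], [-0.003, -0.0, -1.0]]
force: [-0.5, -0.8, 0.2]
gripper_width: 0.0131
```

Request:
{"fn": "carry_out", "kwargs": {"plan": [[0,0,0,0],[0,0,0,0]]}}

```text
clock: 5.7
eef_pos: [0.526, 0.042, 0.0535]
eef_rot: [[1.0, -0.028, 0.0], [-0.028, -1.0, 0.0], [0.0, -0.0, -1.0]]
force: [0.4, -0.2, -0.0]
gripper_width: 0.0134
```

Request:
{"fn": "carry_out", "kwargs": {"plan": [[0,0,-2,0],[0,0,-2,0],[0,0,0,0],[0,0,0,0]]}}

```text
clock: 6.1
eef_pos: [0.5259, 0.0419, 0.0494]
eef_rot: [[1.0, -0.028, 0.0], [-0.028, -1.0, 0.0], [0.0, -0.0, -1.0]]
force: [0.4, 0.5, -1.1]
gripper_width: 0.0136
```

Request:
{"fn": "carry_out", "kwargs": {"plan": [[0,0,0,0],[0,0,0,0],[0,0,0,0]], "claw": 0.3}}

```text
clock: 6.4
eef_pos: [0.5259, 0.0419, 0.0494]
eef_rot: [[1.0, -0.028, 0.0], [-0.028, -1.0, 0.0], [0.0, -0.0, -1.0]]
force: [-0.4, 0.2, -0.4]
gripper_width: 0.0299
```

Request:
{"fn": "carry_out", "kwargs": {"plan": [[0,0,8,0],[0,0,20,0],[0,0,40,0],[0,0,10,0]]}}

```text
clock: 6.8
eef_pos: [0.5278, 0.0425, 0.1316]
eef_rot: [[1.0, -0.027, 0.005], [-0.027, -1.0, 0.0], [0.005, -0.0, -1.0]]
force: [0.8, 0.8, -0.4]
gripper_width: 0.0301
```

```bash
python3 - <<'E'
from h import *
print(manip.get_state()['eef_pos'])
p,d=grab("scene","4"); crop(p,240,440,110,260,4,"pics/s4.png")
E
```

```text
[0.52784377 0.04252934 0.13164443]
```

View pics/s4.png

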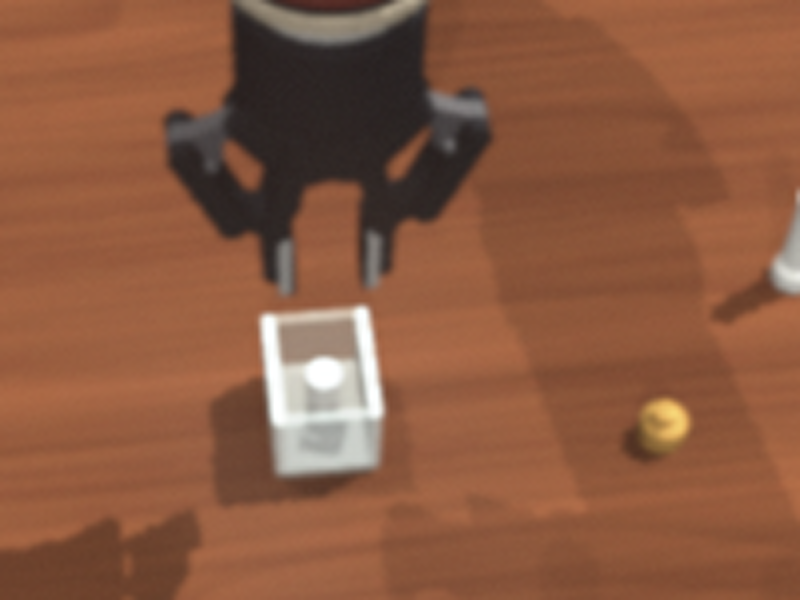

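The square stopper stands upright in the cell, its top at (323,375) in the crop, and the cell has not moved. Next is the tall one.

Request:
{"fn": "carry_out", "kwargs": {"plan": [[-12,43,0,0],[-12,43,0,0],[-12,43,0,0],[-12,43,0,0],[-12,43,0,0]], "claw": -1}}

```text
clock: 7.35
eef_pos: [0.4649, 0.2582, 0.1269]
eef_rot: [[1.0, -0.028, -0.0], [-0.028, -1.0, -0.0], [-0.0, 0.0, -1.0]]
force: [0.7, 0.8, -0.1]
gripper_width: 0.0854
```

Request:
{"fn": "carry_out", "kwargs": {"plan": [[-10,43,0,0],[0,0,0,0],[0,0,0,0]]}}

```text
clock: 7.65
eef_pos: [0.4549, 0.3007, 0.1267]
eef_rot: [[1.0, -0.025, -0.001], [-0.025, -1.0, -0.0], [-0.001, 0.0, -1.0]]
force: [0.0, -0.5, -0.4]
gripper_width: 0.0855
```

Request:
{"fn": "carry_out", "kwargs": {"plan": [[1,0,-25,0],[0,0,-25,0],[0,0,-20,0],[0,0,-6.5,0],[0,0,0,0]]}}

```text
clock: 8.15
eef_pos: [0.4568, 0.2983, 0.0499]
eef_rot: [[1.0, -0.029, -0.002], [-0.029, -1.0, -0.001], [-0.002, 0.001, -1.0]]
force: [-0.3, 0.7, -0.0]
gripper_width: 0.0851
```

Request:
{"fn": "carry_out", "kwargs": {"plan": [[0,0,0,0],[0,0,0,0],[0,0,0,0],[0,0,0,0],[0,0,0,0]], "claw": 1}}

```text
clock: 8.65
eef_pos: [0.457, 0.3, 0.0512]
eef_rot: [[1.0, -0.028, 0.001], [-0.028, -1.0, 0.0], [0.001, -0.0, -1.0]]
force: [-0.6, 1.1, 11.6]
gripper_width: 0.0125
```

Request:
{"fn": "carry_out", "kwargs": {"plan": [[0,0,0,0],[0,0,0,0],[0,0,0,0]]}}

```text
clock: 8.95
eef_pos: [0.4572, 0.3002, 0.0513]
eef_rot: [[1.0, -0.028, 0.001], [-0.028, -1.0, 0.0], [0.001, -0.0, -1.0]]
force: [1.4, -0.6, 5.7]
gripper_width: 0.0117
```

Request:
{"fn": "carry_out", "kwargs": {"plan": [[0,0,10,0],[0,0,25,0],[0,0,30,0],[0,0,15,0],[0,0,0,0]]}}

```text
clock: 9.45
eef_pos: [0.4579, 0.3007, 0.133]
eef_rot: [[1.0, -0.028, 0.004], [-0.028, -1.0, 0.002], [0.003, -0.002, -1.0]]
force: [0.5, -0.5, -1.0]
gripper_width: 0.0113
```

Request:
{"fn": "carry_out", "kwargs": {"plan": [[7,-43,0,0],[7,-43,0,0],[7,-43,0,0],[7,-43,0,0],[7,-43,0,0]]}}

```text
clock: 9.95
eef_pos: [0.4911, 0.0827, 0.1296]
eef_rot: [[1.0, -0.028, -0.001], [-0.028, -1.0, -0.0], [-0.001, 0.0, -1.0]]
force: [0.7, -0.1, -0.4]
gripper_width: 0.0116
```

Request:
{"fn": "carry_out", "kwargs": {"plan": [[7,-42.5,0,0],[0,0,0,0],[0,0,0,0],[0,0,0,0]]}}

```text
clock: 10.35
eef_pos: [0.4983, 0.0435, 0.1301]
eef_rot: [[1.0, -0.026, -0.001], [-0.026, -1.0, 0.001], [-0.001, -0.0, -1.0]]
force: [0.3, -0.1, 0.8]
gripper_width: 0.0113
```

```bash
python3 - <<'E'
from h import *
e=manip.get_state()['eef_pos'];print(e)
p,d=grab("scene","5"); crop(p,240,440,110,260,4,"pics/s5.png")
S=Cam("scene"); a,b,c,f=295,350,150,215
u,v=np.meshgrid(np.arange(a,b),np.arange(c,f)); dd=d[c:f,a:b]; X=S.depth(u,v,dd)
m=(p[c:f,a:b].min(2)>110)&(dd>0)&(X[...,2]>.064)
for lo in np.arange(.064,.15,.006):
    q=X[m&(X[...,2]>lo)&(X[...,2]<=lo+.006)]
    if len(q): print(round(lo,3),len(q),np.round(q.min(0)*1000,1),np.round(q.max(0)*1000,1))
E
```

```text
[0.49827453 0.0434956  0.13011572]
0.076 10 [500.5  34.   79.7] [507.8  52.6  81.6]
0.082 22 [500.7  34.   82.1] [509.3  52.6  88. ]
0.088 36 [492.8  33.9  88.1] [508.8  53.2  93.7]
0.094 20 [499.   36.1  94.3] [508.   50.9  99.9]
0.1 20 [498.1  36.2 100.3] [506.4  51.  105.9]
0.106 17 [497.8  36.3 106.3] [506.6  51.  111.9]
0.112 12 [499.1  38.  112.3] [505.4  48.7 116.2]
0.118 17 [501.   37.7 118.8] [506.1  48.7 124. ]
0.124 11 [500.6  39.1 125.1] [506.4  48.8 130. ]
0.13 23 [501.8  32.9 130.8] [510.   54.9 136. ]
0.136 26 [489.7  33.  136.8] [510.6  54.7 142. ]
0.142 37 [491.   33.1 142. ] [509.5  54.5 147.8]
0.148 10 [507.   33.1 148.2] [510.1  54.4 153.4]
```

View pics/s5.png

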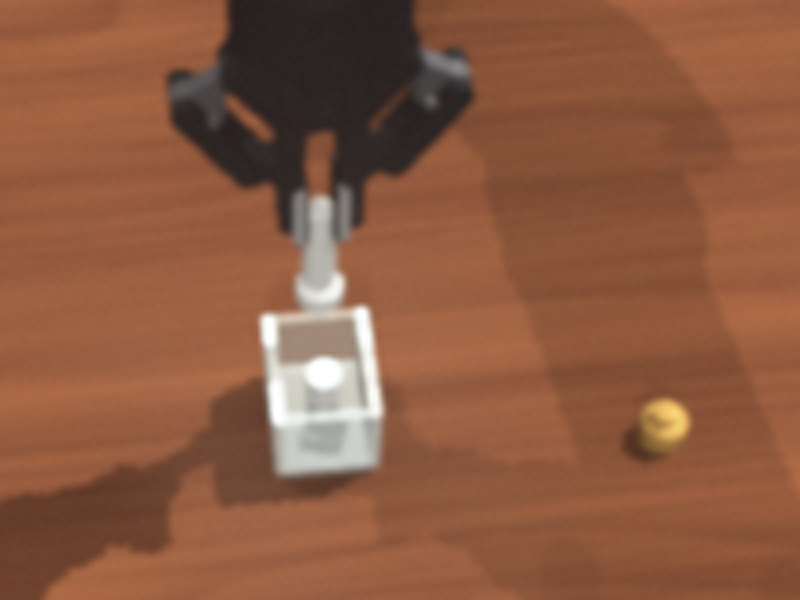

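The tall stopper hangs centred over the -x half of the cell, with its head at (320,290) in the crop. Lowering it.

Request:
{"fn": "carry_out", "kwargs": {"plan": [[1,-1,-18,0],[0,0,-18,0],[0,0,-16,0],[0,0,-12,0],[0,0,-5,0]]}}

```text
clock: 10.9
eef_pos: [0.4991, 0.0423, 0.0606]
eef_rot: [[1.0, -0.026, -0.002], [-0.026, -1.0, 0.0], [-0.002, -0.0, -1.0]]
force: [-0.3, 0.6, -0.6]
gripper_width: 0.0114
```

Request:
{"fn": "carry_out", "kwargs": {"plan": [[0,0,0,0],[0,0,0,0]]}}

```text
clock: 11.1
eef_pos: [0.5002, 0.0418, 0.0623]
eef_rot: [[1.0, -0.027, 0.001], [-0.027, -1.0, 0.0], [0.001, -0.0, -1.0]]
force: [-0.4, 0.5, 1.0]
gripper_width: 0.0114
```

Request:
{"fn": "carry_out", "kwargs": {"plan": [[0,0,-3,0],[0,0,-2,0],[0,0,0,0],[0,0,0,0]]}}

```text
clock: 11.5
eef_pos: [0.4998, 0.0414, 0.0569]
eef_rot: [[1.0, -0.028, 0.0], [-0.028, -1.0, 0.0], [0.0, -0.0, -1.0]]
force: [-0.2, 0.1, -1.2]
gripper_width: 0.0112
```

Request:
{"fn": "carry_out", "kwargs": {"plan": [[0,0,0,0],[0,0,0,0],[0,0,0,0]], "claw": 0.3}}

```text
clock: 11.8
eef_pos: [0.4999, 0.0414, 0.0569]
eef_rot: [[1.0, -0.028, 0.0], [-0.028, -1.0, 0.0], [0.0, -0.0, -1.0]]
force: [0.6, 0.5, -0.2]
gripper_width: 0.0302
```

Request:
{"fn": "carry_out", "kwargs": {"plan": [[0,0,8,0],[0,0,20,0],[0,0,40,0],[0,0,10,0]]}}

```text
clock: 12.2
eef_pos: [0.5018, 0.042, 0.139]
eef_rot: [[1.0, -0.027, 0.005], [-0.027, -1.0, 0.0], [0.005, -0.0, -1.0]]
force: [-0.6, -0.3, -0.0]
gripper_width: 0.03
```

```bash
python3 - <<'E'
from h import *
print(manip.get_state()['eef_pos'])
p,d=grab("scene","6"); crop(p,240,440,110,260,4,"pics/s6.png")
C=Cam("scene")
b=(300,345,175,235); u,v=np.meshgrid(np.arange(*b[:2]),np.arange(*b[2:])); dd=d[b[2]:b[3],b[0]:b[1]]; X=C.depth(u,v,dd)[dd>0]
Y=X[(X[:,2]>.042)&(X[:,2]<.0495)]; c,s,a=cv2.minAreaRect((Y[:,:2]*1000).astype(np.float32)); print(len(Y),c,s,a)
E
```

```text
[0.50181679 0.04202302 0.13903407]
262 (513.7874755859375, 42.824806213378906) (50.20090103149414, 66.94242858886719) 88.03502655029297
```

View pics/s6.png

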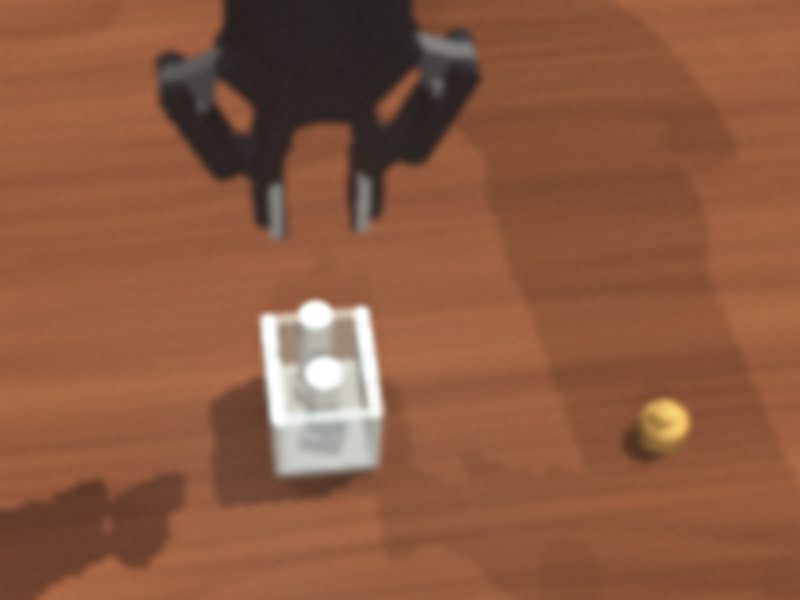

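Both stoppers stand upright in the cell, tops at (316,315) and (323,375) in the crop. The cell is still at (513.5, 42.8) mm. Next I'll grip the cell.

Request:
{"fn": "carry_out", "kwargs": {"plan": [[13,1,0,0],[0,0,0,0],[0,0,0,0],[0,0,0,0],[0,0,0,0]], "claw": -1}}

```text
clock: 12.75
eef_pos: [0.5123, 0.0424, 0.1341]
eef_rot: [[1.0, -0.027, -0.001], [-0.027, -1.0, 0.0], [-0.001, -0.0, -1.0]]
force: [0.7, 0.3, 0.1]
gripper_width: 0.0857
```

Request:
{"fn": "carry_out", "kwargs": {"plan": [[1,0,-30,0],[0,0,-30,0],[0,0,-20,0],[0,0,0,0],[0,0,0,0]]}}

```text
clock: 13.25
eef_pos: [0.5138, 0.0426, 0.0551]
eef_rot: [[1.0, -0.027, -0.001], [-0.027, -1.0, 0.0], [-0.001, -0.0, -1.0]]
force: [-0.6, 0.4, 1.2]
gripper_width: 0.0857
```

Request:
{"fn": "carry_out", "kwargs": {"plan": [[0,0,-20,0],[0,0,-15,0],[0,0,-8,0],[0,0,0,0],[0,0,0,0]]}}

```text
clock: 13.75
eef_pos: [0.5141, 0.0425, 0.0123]
eef_rot: [[1.0, -0.028, 0.0], [-0.028, -1.0, 0.0], [0.0, -0.0, -1.0]]
force: [1.1, 0.6, 0.2]
gripper_width: 0.0857
```

```bash
python3 - <<'E'
from h import *
s=manip.get_state();print(s['eef_pos'],s['force'])
p,d=grab("scene","7"); crop(p,240,440,110,260,4,"pics/s7.png")
E
```

```text
[0.51410194 0.0425207  0.01227552] [1.12494688 0.64172029 0.18142426]
```

View pics/s7.png

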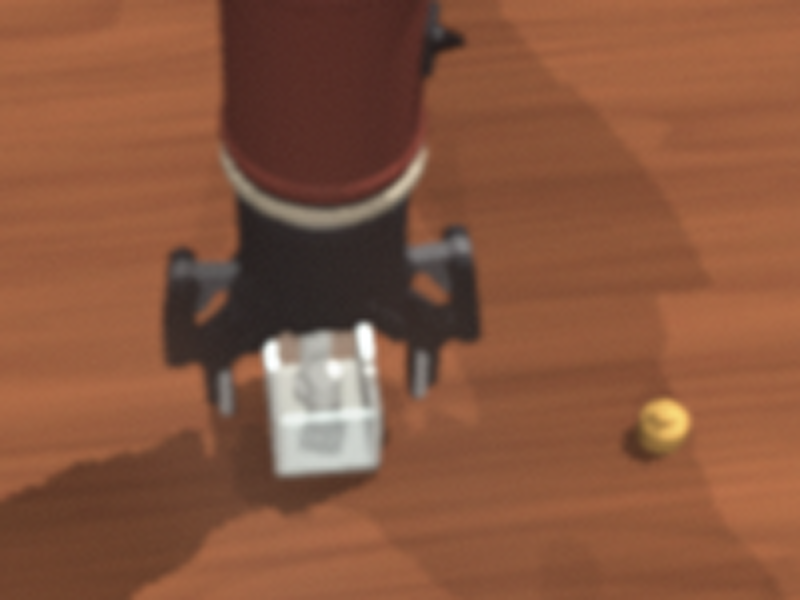

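The fingers are on either side of the frosted walls, at (225,390) and (420,375) in the crop, and roughly centred. Closing.

Request:
{"fn": "carry_out", "kwargs": {"plan": [[0,0,0,0],[0,0,0,0],[0,0,0,0],[0,0,0,0],[0,0,0,0]], "claw": 1}}

```text
clock: 14.3
eef_pos: [0.5143, 0.0425, 0.0124]
eef_rot: [[1.0, -0.028, 0.001], [-0.028, -1.0, 0.0], [0.001, -0.0, -1.0]]
force: [-0.7, -1.4, 5.4]
gripper_width: 0.049
```

Request:
{"fn": "carry_out", "kwargs": {"plan": [[0,0,2,0],[0,0,4,0],[0,0,6,0],[0,0,8,0],[0,0,0,0]]}}

```text
clock: 14.8
eef_pos: [0.5147, 0.0425, 0.0332]
eef_rot: [[1.0, -0.028, 0.002], [-0.028, -1.0, 0.0], [0.002, -0.0, -1.0]]
force: [0.5, -0.1, -2.6]
gripper_width: 0.0493
```

```bash
python3 - <<'E'
from h import *
s=manip.get_state();print(s['eef_pos'],s['force'],s['gripper_width'])
p,d=grab("scene","8"); crop(p,240,440,110,260,4,"pics/s8.png")
E
```

```text
[0.51468741 0.04248699 0.03315529] [ 0.49828822 -0.08493474 -2.55694084] 0.04931596382805665
```

View pics/s8.png

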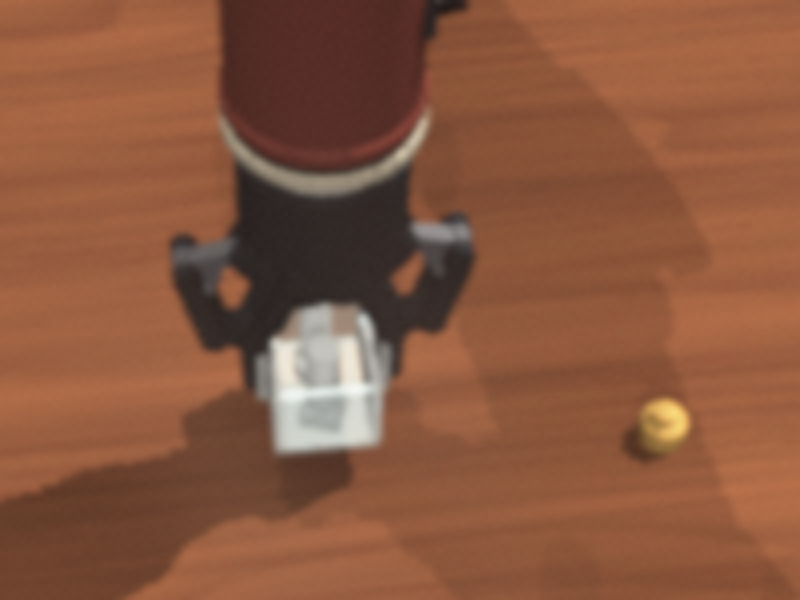

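The cell is off the counter, level, and held by its frosted sides, with its window front at (325,425) in the crop. Both stoppers are inside. Carrying it at moderate speed.

Request:
{"fn": "carry_out", "kwargs": {"plan": [[8,-5,12,0],[14,-12,16,-1],[14,-18,16,-1],[14,-20,16,-1],[10,-20,12,-0.6]]}}

```text
clock: 15.35
eef_pos: [0.5754, -0.0339, 0.1056]
eef_rot: [[0.996, -0.091, 0.002], [-0.091, -0.996, 0.0], [0.002, -0.0, -1.0]]
force: [0.2, -0.0, -2.1]
gripper_width: 0.0491
```

Request:
{"fn": "carry_out", "kwargs": {"plan": [[5,-22,8,0],[3,-25,3,0],[0,-25,0,0],[0,-15,0,0],[0,-5,0,0]]}}

```text
clock: 15.85
eef_pos: [0.5817, -0.127, 0.1149]
eef_rot: [[0.996, -0.093, -0.0], [-0.093, -0.996, -0.0], [-0.0, 0.0, -1.0]]
force: [-0.3, -0.1, -2.4]
gripper_width: 0.0494
```

Request:
{"fn": "carry_out", "kwargs": {"plan": [[0,0,0,0],[0,0,0,0]]}}

```text
clock: 16.05
eef_pos: [0.5819, -0.1231, 0.1148]
eef_rot: [[0.996, -0.089, -0.0], [-0.089, -0.996, 0.001], [-0.0, -0.001, -1.0]]
force: [0.1, 0.1, -2.5]
gripper_width: 0.0491
```

```bash
python3 - <<'E'
from h import *
s=manip.get_state();print(s['eef_pos'])
p,d=grab("scene","9"); crop(p,80,280,130,280,4,"pics/s9.png")
C=Cam("scene")
E
```

```text
[ 0.58190968 -0.123057    0.11481026]
```

View pics/s9.png

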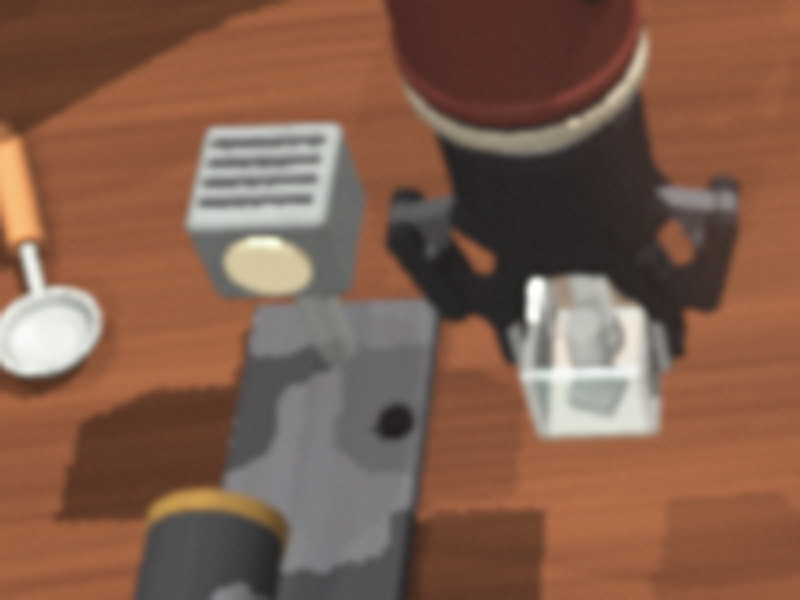

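The cell hangs level to the +y side of the light path, at about (595,360) in the crop, with the stoppers upright. The lamp and tube are clear.

Request:
{"fn": "carry_out", "kwargs": {"plan": [[0.5,-10,0,0],[1,-20,0,0],[1,-25,0,0],[0,-25,0,0],[0,-20,0,0]]}}

```text
clock: 16.6
eef_pos: [0.5841, -0.2265, 0.1148]
eef_rot: [[0.996, -0.091, -0.0], [-0.091, -0.996, -0.001], [-0.0, 0.001, -1.0]]
force: [-0.7, 0.8, -2.6]
gripper_width: 0.0495
```

Request:
{"fn": "carry_out", "kwargs": {"plan": [[0,-20,0,0],[0,-15,0,0],[0,-7,0,0],[0,-2,0,0],[0,0,0,0]]}}

```text
clock: 17.1
eef_pos: [0.5845, -0.2679, 0.1147]
eef_rot: [[0.996, -0.09, -0.0], [-0.09, -0.996, 0.001], [-0.0, -0.001, -1.0]]
force: [0.1, 0.6, -2.5]
gripper_width: 0.0493
```

Request:
{"fn": "carry_out", "kwargs": {"plan": [[0,0,0,0],[0,0,0,0],[0,0,0,0]]}}

```text
clock: 17.4
eef_pos: [0.5845, -0.2679, 0.1149]
eef_rot: [[0.996, -0.089, 0.0], [-0.089, -0.996, 0.0], [0.0, -0.0, -1.0]]
force: [0.8, -0.6, -1.9]
gripper_width: 0.049
```

```bash
python3 - <<'E'
from h import *
s=manip.get_state();print(s['eef_pos'],s['force'],s['gripper_width'])
p,d=grab("scene","10"); crop(p,60,260,130,280,4,"pics/s10.png")
C=Cam("scene"); b=(100,220,150,330); u,v=np.meshgrid(np.arange(*b[:2]),np.arange(*b[2:])); dd=d[b[2]:b[3],b[0]:b[1]]; X=C.depth(u,v,dd)
I=p[b[2]:b[3],b[0]:b[1]]
m=(dd>0)&(abs(X[...,0]-.585)<.05)&(abs(X[...,1]+.267)<.045)&(X[...,2]>.09)&(X[...,2]<.153)&(I.min(2)>120)
Y=X[m]
for lo in np.arange(.09,.152,.006):
    q=Y[(Y[:,2]>lo)&(Y[:,2]<=lo+.006)]
    if len(q): print(round(lo,3),len(q),np.round(q.min(0)*1000,1),np.round(q.max(0)*1000,1))
q=Y[(Y[:,2]>.144)&(Y[:,2]<.151)]; print(cv2.minAreaRect((q[:,:2]*1000).astype(np.float32)))
E
```

```text
[ 0.58450259 -0.26791189  0.11494289] [ 0.78888182 -0.61108415 -1.93404808] 0.04902654828791265
0.096 5 [ 586.4 -286.5  101.1] [ 614.9 -243.6  101.9]
0.102 75 [ 558.7 -291.3  102.1] [ 617.8 -242.7  108. ]
0.108 86 [ 553.5 -294.6  108. ] [ 618.8 -243.   113.9]
0.114 124 [ 553.  -295.4  114. ] [ 619.2 -243.9  119.9]
0.12 94 [ 552.4 -295.6  120. ] [ 618.1 -239.2  126. ]
0.126 100 [ 552.7 -295.   126. ] [ 619.3 -239.2  132. ]
0.132 101 [ 557.9 -298.6  132.1] [ 618.9 -244.9  137.9]
0.138 134 [ 559.5 -297.9  138.2] [ 619.2 -238.7  143.9]
0.144 262 [ 563.4 -296.6  144. ] [ 618.7 -240.1  150. ]
0.15 37 [ 570.6 -297.2  150. ] [ 613.4 -243.5  153. ]
((593.5518188476562, -267.9945983886719), (55.85567092895508, 50.287445068359375), 77.08726501464844)
```

View pics/s10.png

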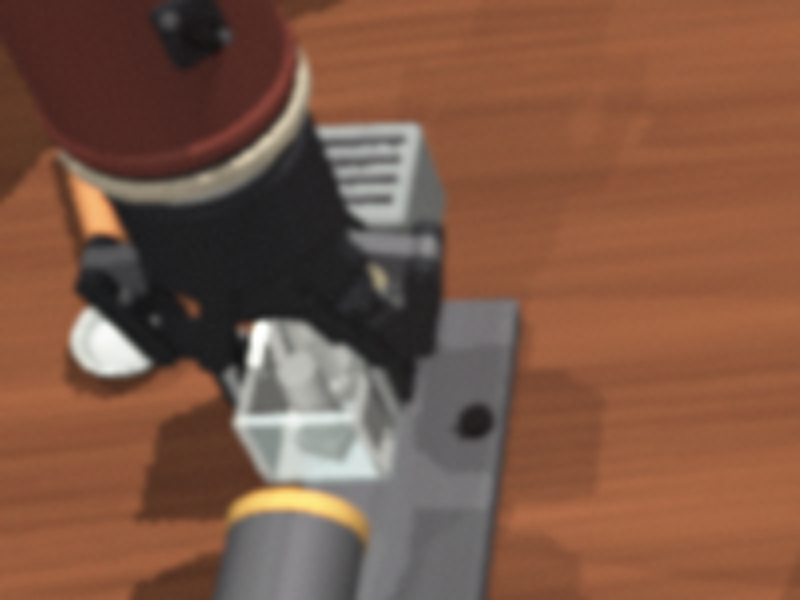

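The cell sits between lamp and tube with visible gaps to both. Its near window spans (245–390, 420–480) in the crop, and the stoppers are inside. It measures about (584.5, -267.6, 125) mm against a beam middle of (584, -267.4, 125), so I'm handing in.

```bash
python3 - <<'E'
from rig import manip
s=manip.get_state(); print(s['clock'],s['eef_pos'],s['gripper_width'],abs(s['joint_velocities']).max())
print(manip.job_done())
E
```

```text
17.45 [ 0.58445922 -0.26810272  0.11489206] 0.049030285795866685 0.002598528592436671
the job is handed in; nothing more can be done
None
```

I put both stoppers into the cell on the counter, first the square one and then the tall one. I then picked the cell up by its frosted sides and handed in at 17.45 s, still holding it in the light path; no verdict is reported.

- **Position:** in the scene camera the cell's centre is at about (584.5, -267.6, 125) mm. I measured the beam middle at about (584, -267.4, 125) mm.
- **Angle and grip:** the tool's yaw is -5.1°, against -5.2° for the viewer. The tool is vertical, the finger opening is 49 mm on the 50 mm cell, and the arm was still.
- **View:** the last picture shows both stoppers inside and gaps to the lamp and the tube. The weight and cork had not moved in the pictures that showed them, and I never took the gripper near the other things.
- **Limits of the checks:** the arm blocked the top camera, so the final position rests on the scene camera and the arm's own reading. The two cameras differed by about 2 mm in x when measuring the stoppers. A rectangle fit to the held cell's rim failed because the gripper hid part of it, so I used the cell's outline instead.

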